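Refit the tray sealer's cover over its locating pin

TASK

Refit the cleaned cover of the tray sealer: pick up the cover that has a tongue, slide the tongue into the slot under the sealer's lip, and go on sliding until the hole under the handle drops over the locating pin. Then press the cover down flat against the sprung plunger and keep hold of it there: finish while still holding the cover fully down, without letting go. Leave the plain lid and the small white bowl where they are.

Things in the scene. Friction and masses are not known exactly. Their poses are not given: they have to be found in the camera images.
- cover_grip (a point): Centre of the black handle of the loose aluminium cover (0.4 kg), 29 mm above its underside. Handle: upright block 20 (x) x 60 (y) mm, from 10 to 48 mm above the underside; grip across the 20 mm. Plate 10 mm thick, x -40 to 85, y +-55 mm from here; then a tongue x 85 to 125, 70 wide, 6 thick, flush with the underside. x: handle to tongue, z up. Starts flat on the table.
- cover_hole (a point): Centre of the hole in the cover's underside, 29 mm straight below cover_grip, level with the underside: diameter 15 mm with a 2 mm chamfer, 10 mm deep, closed above by the handle, so it cannot be seen from above. Axes as cover_grip.
- cover_tip (a point): The middle of the free end of the cover's tongue, 125 mm from the hole along the cover's x, 3 mm above the underside.
- pin (a point): Foot of the upright brass locating pin (12 mm diameter, 9 mm high, top 3 mm tapering to 7) on the bed of the sealer, a low fixed steel deck. The bed is 40 mm above the table; flat x -75 to 93, y +-90 mm from the pin. x: pin to slot, z up. Fully home, the cover's hole is centred on the pin, its axes agree with these and its underside lies on the bed.
- slot (a point): Middle of the slot's mouth at bed level, 93 mm from the pin along the sealer's x. Slot 77 wide, 20 high, 42 mm deep (a seated tongue is 32 mm in), under a dark lip whose top is 28 mm above the bed; housing behind it 40 mm above the bed. The level cover can be slid in with its underside 9 to 14 mm above the bed, so above the pin.
- plunger (a joint): Sprung black plunger, 14 mm diameter, in the bed 24 mm behind the pin (sealer x -24 mm, y 0), under the cover's rear when fitted. 0 = up, standing 6 mm above the bed; 0.006 m = pressed flush. It pushes back with 4 N at first, 10 N when flush, and lifts the seated cover, which must be held down with about 10 N.
- pan_lid: A plain lid like the cover but without tongue or hole: 140 x 110 x 10 mm aluminium plate with the same black handle in its middle. Origin under its centre. Not to be used; the two swap places between starts.
- ramekin: A small white bowl, 70 mm across, 45 mm high, loose on the table on the robot's side, between sealer and cover; origin at the centre of its underside.
There are look-alikes about, which are no part of the job. What is shaped like the part that bears cover_grip but brown or orange is not meant.

How it is judged:
By the outcome, as a careful person would: the job done as asked, in the order asked, and still so for the second after the job is handed in, while the arm keeps its last pose, push and grip.
It also fails if it takes over 42 s, if anything falls off the work surface, if the arm or the gripper's body presses on something with over 40 N, if the wrist force passes 120 N, or if a joint passes its speed limit or range.

ROBOT

A 7-joint arm with a two-finger parallel gripper is mounted at the origin on the work surface. World frame = base frame: x ahead of the robot, y to its left, z up, the work surface at z = 0. Lengths are in m, angles in rad, forces in N, time in s.
With the tool pointing down it reaches from about 0.425 to 0.925 m from the base axis. Payload 6.8 kg.
Tool frame: the origin (TCP) lies at the very end of the fingers, on their centre line; the grasp point (between the pads) lies 19 mm behind it; z points along the fingers, y is the direction in which the jaws open and shut (so a half turn about z gives the same grasp; the last joint's range is limited). The gripper opens to 85 mm and grips with 20 to 120 N. Pads are 22 mm wide; open, the fingers measure 114 mm over their backs; the gripper's body (76 mm by 85 mm) begins 54 mm behind the grasp point. The pads swing forward as they close: fully open they stand 13 mm farther back than shut.
Start: joints at [-1.45, 0.477, 0.022, 1.555, -0.011, 1.109, -0.083], TCP at [0.153, 0.657, 0.231] pointing down, gripper open.
Joint ranges: [-2.96, 2.96], [-0.34, 2.1], [-1.41, 1.46], [0.24, 2.44], [-1.37, 4.51], [0.17, 1.92], [-2.96, 2.96]. Speed limits (rad/s): [2.39, 2.39, 3.14, 3.14, 3.14, 3.14, 3.14].

INTERFACE

Orientations are given as a rotation vector (axis times angle).
In Python, from bench import monitor, viewer, job gives the robot as it stands. The module is installed in compiled form; this text tells all that it offers.
- The arm moves only by the tool drive_tool, never from a script. Its argument "commands" is a list of rows, each an object with "linear": the shift along the tool's x, y, z in m, a list of three; "dr": the turn, a rotation vector about the tool's x, y, z in degrees, a list of three; "jaw": the closure, from 0 (fully open) to 1 (shut). A call has 1 to 8 rows; each row shifts and turns the pose as measured when the row begins, along the tool's axes as they then stand; what a row does not reach is not made up. A row lasts 1/8 s, in which the tool goes at most 62.5 mm and 10.7 degrees, less where a joint would pass 70% of its speed; a pose out of reach is approached as far as the arm can. A call is refused whole if a number of a shift passes 0.0625 or a number of a turn 10.7, either way. A call with a gripper value outside its range is refused whole. The fingers move at their own pace and stop on an object; "force" is the grip in N (left out, the last holds). Time passes only in rows, so rows that do not move let the fingers close. It gives the time, the measured TCP pose, the force and the opening at its end, in the units of the state.
- monitor.get_obs(): the state, without advancing time (a new reading comes with each control period).
- viewer.grab_frame(name): name is "scene" or "top"; returns the picture (480x640x3 uint8, red, green, blue); there is no depth.
- viewer.calibration(name): a dict with "K" (3x3 intrinsics, pixels), "R" (3x3) and "t" (3): a world point X has camera coordinates R X + t. Camera axes: x right, y down, z forward; pixel columns grow to the right and rows downward; lengths in m; the calibration is good to about 2 mm. A picture is of the moment at which its call begins. calibration takes no time and is no camera call.
- job.hand_in(): hands the job in, once; it reports no verdict.
The state is a dict: "clock": time; "joints": joint angles; "qvel": joint speeds; "tau": joint torques, N m; "tcp_pos": TCP position; "orientation": TCP orientation; "contact_force": force on the tool from outside, world axes, zero at the start; "moment": the same for the moment, N m; "grip_width": finger opening in m.
Only numpy, scipy, OpenCV 4.12 (cv2) and the standard library are available. Lean on these libraries where they do the work, as an engineer would, in place of code of your own. Each camera call takes 0.05 s, during which the arm holds its last target.

## Working session

There is one attempt and no reset: what is moved stays moved. The work goes in short steps, Python scripts to look and compute and a tool call to move; the robot and the scene stay as the last step left them, time stands still between calls to the robot, and variables do not carry over. Pictures are saved under pics/ and viewed, and the job is handed in when it is done.

Besides the shell and the picture viewer there is one more tool, called after "Call:" as name([rows], argument=value, ...), one row to a line, values as JSON. drive_tool: Moves the arm, as the interface text tells. Its arguments: {"type":"object","properties":{"commands":{"type":"array"},"force":{"type":"number"}},"required":["commands"]}

```bash
mkdir -p pics; python3 - <<'E'
from bench import monitor, viewer
import cv2,numpy as np
for n in("scene","top"):
    im=viewer.grab_frame(n); cv2.imwrite(f"pics/{n}0.png",im[:,:,::-1])
    c=viewer.calibration(n); print(n,c["K"].tolist(),np.round(c["R"],4).tolist(),np.round(c["t"],4).tolist())
print(monitor.get_obs())
E
```

```text
scene [[508.41273156954765, 0.0, 317.56523138675374], [0.0, 508.41273156954765, 244.56799873978716], [0.0, 0.0, 1.0]] [[0.3629, 0.9318, -0.0026], [0.6563, -0.2576, -0.7092], [-0.6615, 0.2557, -0.705]] [-0.0565, -0.2926, 1.6808]
top [[522.0601844586221, 0.0, 332.05131502984534], [0.0, 522.0601844586221, 243.70596171398995], [0.0, 0.0, 1.0]] [[-0.0213, -0.9996, 0.0177], [-0.9849, 0.018, -0.1722], [0.1719, -0.0211, -0.9849]] [-0.1437, 0.4501, 1.3327]
{'clock': 0.1, 'joints': array([-1.45011642,  0.47773702,  0.02229183,  1.55636929, -0.01149949,
        1.10929356, -0.08307775]), 'qvel': array([ 0.00117502,  0.00071128, -0.0001951 , -0.0032417 , -0.00064103,
        0.00232643,  0.00088299]), 'tau': array([ 3.85312771e-03, -5.97754562e+01,  1.61337130e+00, -2.81948036e+01,
        1.28383131e-02,  5.09466045e-03, -2.27526670e-05]), 'tcp_pos': array([0.15294037, 0.65688599, 0.23040176]), 'orientation': array([-3.58436298e-01, -3.12098445e+00,  2.63492372e-03]), 'contact_force': array([-0.27149675,  0.79156035,  0.13269493]), 'moment': array([-0.00592693,  0.02757366, -0.02306937]), 'grip_width': 0.08517943181591052}
```

View pics/scene0.png

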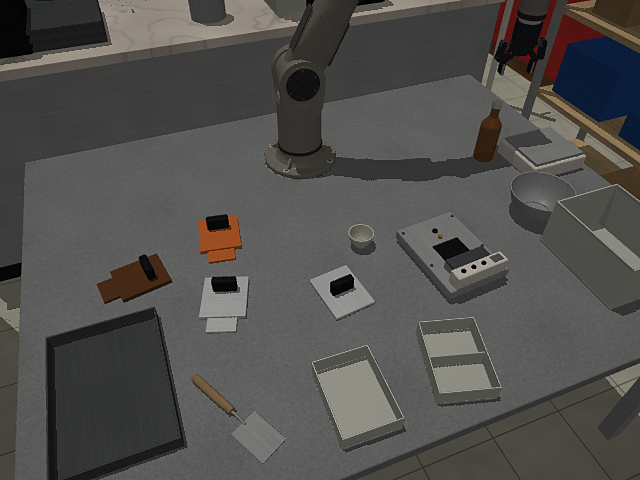

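View pics/top0.png

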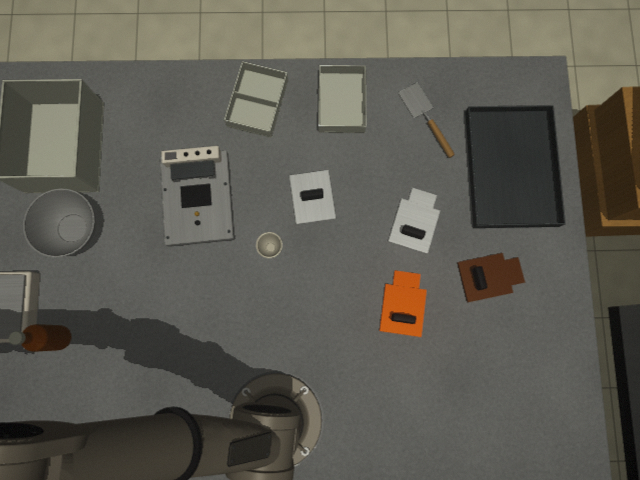

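The candidates in the top view are:
- aluminium plate with tongue, handle at (413,232)
- plain lid at (312,195), no tongue
- orange at (403,305) and brown at (485,277), wrong colours

The plate at (413,232) is aluminium and has a tongue, so it fits the description. I'll confirm it in a crop, along with the sealer.

```bash
python3 - <<'E'
import cv2,numpy as np
t=cv2.imread("pics/top0.png"); s=cv2.imread("pics/scene0.png")
a=cv2.resize(t[175:265,370:460],(390,390),interpolation=cv2.INTER_CUBIC)
b=cv2.resize(t[140:250,150:250],(354,390),interpolation=cv2.INTER_CUBIC)
cv2.imwrite("pics/crop_top.png",np.hstack([a,b]))
b=cv2.resize(s[200:310,385:520],(0,0),fx=5,fy=5,interpolation=cv2.INTER_CUBIC)
cv2.imwrite("pics/crop_sc.png",b)
E
```

```text
(no output)
```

View pics/crop_top.png

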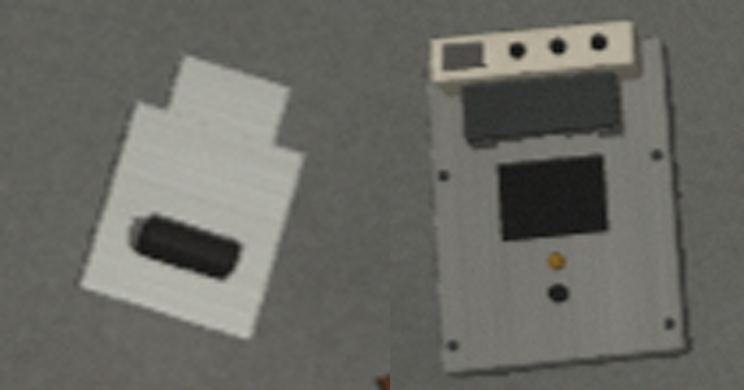

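View pics/crop_sc.png

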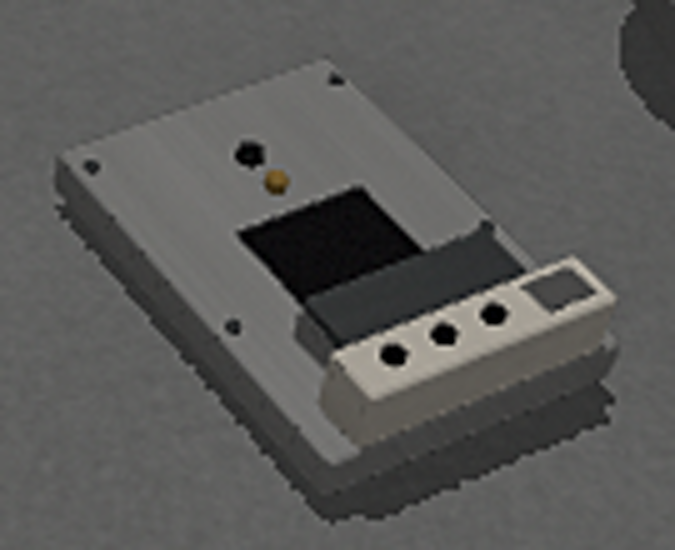

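The crop confirms a bright plate with a narrower tongue pointing up-left and a black handle near its rear. The sealer has its brass pin at about (195,213), the plunger at (196,222) on the robot side, and the lip and housing at the top. Next I'll measure them in both views.

```bash
cat > h.py <<'E'
import cv2,numpy as np
from bench import viewer,monitor
def cal(n):
    c=viewer.calibration(n); return np.array(c["K"]),np.array(c["R"]),np.array(c["t"])
def cast(n,uv,z):
    K,R,t=cal(n); uv=np.atleast_2d(np.asarray(uv,float))
    d=(R.T@np.linalg.inv(K)@np.c_[uv,np.ones(len(uv))].T).T; o=-R.T@t
    return o+d*((z-o[2])/d[:,2:3])
def proj(n,X):
    K,R,t=cal(n); p=(np.atleast_2d(X)@R.T+t)@K.T; return p[:,:2]/p[:,2:]
def blob(mask,box,big=True):
    x0,y0,x1,y1=box; m=np.zeros(mask.shape,np.uint8); m[y0:y1,x0:x1]=mask[y0:y1,x0:x1]*255
    cs,_=cv2.findContours(m,cv2.RETR_EXTERNAL,cv2.CHAIN_APPROX_NONE)
    return max(cs,key=cv2.contourArea),m
def wcent(w,box):
    x0,y0,x1,y1=box; w=w[y0:y1,x0:x1].astype(float); Y,X=np.mgrid[y0:y1,x0:x1]
    return np.array([(w*X).sum(),(w*Y).sum()])/w.sum()
E
python3 - <<'E'
from h import *
for n,boxc,boxp,boxl in(("top",(380,180,450,260),(188,206,204,218),(188,218,204,230)),("scene",(190,270,260,340),(434,230,446,242),(428,224,442,235))):
    im=cv2.imread(f"pics/{n}0.png"); hsv=cv2.cvtColor(im,cv2.COLOR_BGR2HSV); g=im.max(2).astype(int)
    x0,y0,x1,y1=boxc; print(n,"gray pct",np.percentile(g[y0:y1,x0:x1],[5,30,60,90]))
    c,m=blob(((g>135)&(hsv[...,1]<60)),boxc)
    c=cv2.convexHull(c) if 0 else c
    ap=cv2.approxPolyDP(c,3,True)[:,0]; print("poly",ap.tolist()); print(np.round(cast(n,ap,0.01)[:,:2],4).tolist())
    P=cast(n,c[:,0],0.01)[:,:2].astype(np.float32); print("minrect",cv2.minAreaRect(P))
    sat=np.where((hsv[...,1]>90)&(hsv[...,0]<30),hsv[...,1].astype(float),0); pc=wcent(sat,boxp)
    dk=np.clip(75-g,0,None); lc=wcent(dk,boxl)
    print("pin",pc,cast(n,pc,0.046),"plunger",lc,cast(n,lc,0.046))
    hb=wcent(np.clip(90-g,0,None)*(cv2.drawContours(np.zeros(g.shape,np.uint8),[cv2.convexHull(c)],-1,1,-1)),boxc); print("handle",hb,cast(n,hb,.03),cast(n,hb,.04))
E
```

```text
top gray pct [ 91.  97. 102. 173.]
poly [[413, 188], [410, 198], [401, 200], [389, 241], [427, 252], [439, 212], [432, 207], [436, 195]]
[[0.6038, -0.379], [0.5756, -0.3694], [0.5704, -0.3445], [0.4571, -0.307], [0.4251, -0.4082], [0.5349, -0.4469], [0.5492, -0.4285], [0.5829, -0.4414]]
minrect ((0.5169796347618103, -0.38344675302505493), (0.1101669892668724, 0.16365136206150055), 70.96009063720703)
pin [196.36825766 213.44121071] [[0.53358073 0.20310036 0.046     ]] plunger [197.04247104 222.33333333] [[0.50959273 0.20078259 0.046     ]]
handle [412.5201712  231.73299335] [[ 0.47746565 -0.36824107  0.03      ]] [[ 0.4755116  -0.36644555  0.04      ]]
scene gray pct [ 14.  95. 101. 152.]
poly [[205, 278], [199, 316], [244, 315], [247, 277], [236, 277], [240, 291], [215, 294], [211, 277]]
[[0.4245, -0.4107], [0.5377, -0.4499], [0.5737, -0.3499], [0.4601, -0.3107], [0.4499, -0.3367], [0.4985, -0.3394], [0.4853, -0.3992], [0.4268, -0.3958]]
minrect ((0.4982004165649414, -0.3796565532684326), (0.10948040336370468, 0.12455558031797409), 70.98985290527344)
pin [439.77641196 236.02591362] [[0.5386989  0.19725179 0.046     ]] plunger [434.5181686  230.57703488] [[0.5153208  0.19514183 0.046     ]]
handle [224.07887764 284.17239622] [[ 0.48016557 -0.37235783  0.03      ]] [[ 0.48907773 -0.3732036   0.04      ]]
```

```bash
cat >> h.py <<'E'
from scipy.spatial.transform import Rotation as Ro
def tri(d):
    A=[];b=[]
    for n,uv in d.items():
        K,R,t=cal(n); o=-R.T@t; v=R.T@np.linalg.inv(K)@np.r_[uv,1]; v/=np.linalg.norm(v); P=np.eye(3)-np.outer(v,v); A.append(P); b.append(P@o)
    X=np.linalg.lstsq(np.vstack(A),np.hstack(b),rcond=None)[0]
    return X,{n:np.round(proj(n,X)[0]-uv,2) for n,uv in d.items()}
def tool():
    o=monitor.get_obs(); return np.array(o["tcp_pos"]),Ro.from_rotvec(o["orientation"]),o
def yaw(R): # world yaw of tool y
    v=R.as_matrix()[:,1]; return np.degrees(np.arctan2(v[1],v[0]))
def need(pos,yw):
    """tool-frame shift and turn to reach TCP pos, pointing straight down, tool y at yaw yw deg"""
    p,R,o=tool(); y=np.array([np.cos(np.radians(yw)),np.sin(np.radians(yw)),0]); z=np.array([0,0,-1.]); x=np.cross(y,z)
    T=Ro.from_matrix(np.c_[x,y,z]); dr=(R.inv()*T).as_rotvec(degrees=True)
    print("tcp",p.round(4),"yaw",round(yaw(R),2),"tilt",R.as_matrix()[:2,2].round(4),"f",np.round(o["contact_force"],1),"w",round(o["grip_width"],4),"clk",round(o["clock"],2))
    print("shift tool mm",(R.inv().apply(np.asarray(pos)-p)*1000).round(1),"turn deg",dr.round(2))
E
python3 - <<'E'
from h import *
for n in("top","scene"): K,R,t=cal(n); print(n,"cam at",-R.T@t)
print("pin",tri({"top":(196.37,213.44),"scene":(439.78,236.03)}))
print("pl",tri({"top":(197.04,222.33),"scene":(434.52,230.58)}))
# screws from crop pixel estimates; top crop scale 3.54 offset x390->150,y140
t=lambda x,y:(150+(x-390)/3.54-.35,140+y/3.545-.35)
s=lambda x,y:(385+x/5-.4,200+y/5-.4)
S={"rl":((452,345),(92,166)),"rr":((669,323),(335,79)),"fl":((443,175),(233,326))}
for k,(a,b) in S.items(): print(k,cast("top",t(*a),.04)[0].round(4),cast("scene",s(*b),.04)[0].round(4),tri({"top":t(*a),"scene":s(*b)}))
print("fr",cast("top",t(656,155),.04)[0])
print("bottle",cast("scene",(485,158),0),cast("top",(75,337),0),cast("scene",(496,103),.17))
need([.477,-.371,.15],-19)
E
```

```text
top cam at [ 0.21119119 -0.12356959  1.39267771]
scene cam at [ 1.32442853 -0.45247867  0.97731623]
pin (array([0.5342021 , 0.20290431, 0.04042913]), {'top': array([0.58, 0.25]), 'scene': array([ 0.61, -0.12])})
pl (array([0.51030331, 0.20085796, 0.04002495]), {'top': array([0.52, 0.22]), 'scene': array([ 0.54, -0.11])})
rl [0.473  0.2793 0.04  ] [0.4869 0.1164 0.04  ] (array([0.45601973, 0.21604262, 0.00775403]), {'top': array([27.07,  8.04]), 'scene': array([24.97, -7.63])})
rr [0.4868 0.1194 0.04  ] [0.4739 0.2749 0.04  ] (array([0.50803817, 0.16665752, 0.09405065]), {'top': array([-22.4 , -12.09]), 'scene': array([-25.15,   2.66])})
fl [0.6032 0.2903 0.04  ] [0.6165 0.127  0.04  ] (array([0.58784339, 0.2301747 , 0.00191444]), {'top': array([26.1 ,  8.94]), 'scene': array([26.27, -8.  ])})
fr [0.61624724 0.13079738 0.04      ]
bottle [[0.23255083 0.56037239 0.        ]] [[0.21983306 0.52117108 0.        ]] [[0.18623617 0.58659891 0.17      ]]
tcp [0.1529 0.6569 0.2304] yaw 76.9 tilt [-0.0003 -0.0017] f [-0.3  0.8  0.1] w 0.0852 clk 0.1
shift tool mm [-548.6 -927.5   82. ] turn deg [-7.00e-02  8.00e-02  9.59e+01]
```

Call:
drive_tool([
  {"linear": [0,0.03,-0.05],"dr": [0,0,0],"jaw": 0},
  {"linear": [-0.02,0.03,-0.04],"dr": [0,0,0],"jaw": 0},
  {"linear": [-0.06,0,0],"dr": [0,0,4.6],"jaw": 0},
  {"linear": [-0.06,0,0],"dr": [0,0,4.6],"jaw": 0},
  {"linear": [-0.06,0,0],"dr": [0,0,4.6],"jaw": 0},
  {"linear": [-0.06,0,0],"dr": [0,0,4.6],"jaw": 0},
  {"linear": [-0.06,0,0],"dr": [0,0,4.6],"jaw": 0},
  {"linear": [-0.06,0,0],"dr": [0,0,4.6],"jaw": 0},
])

```text
clock: 1.1
tcp_pos: [0.5109, 0.5615, 0.314]
orientation: [-1.091, -2.943, 0.025]
contact_force: [0.4, 0.7, -0.8]
grip_width: 0.0852
```

Call:
drive_tool([
  {"linear": [-0.06,-0.012,0],"dr": [0,0,4.4],"jaw": 0},
  {"linear": [-0.06,-0.012,0],"dr": [0,0,4.4],"jaw": 0},
  {"linear": [-0.06,-0.012,0],"dr": [0,0,4.4],"jaw": 0},
  {"linear": [-0.06,-0.012,0],"dr": [0,0,4.4],"jaw": 0},
  {"linear": [-0.06,-0.012,0],"dr": [0,0,4.4],"jaw": 0},
  {"linear": [-0.06,-0.012,0],"dr": [0,0,4.4],"jaw": 0},
  {"linear": [-0.06,-0.012,0],"dr": [0,0,4.4],"jaw": 0},
  {"linear": [-0.06,-0.012,0],"dr": [0,0,4.4],"jaw": 0},
])

```text
clock: 2.1
tcp_pos: [0.6951, 0.1055, 0.3128]
orientation: [1.957, 2.457, -0.038]
contact_force: [-0.4, 0.3, 0.0]
grip_width: 0.0853
```

```bash
python3 -c "
from h import *
need([.477,-.371,.15],-19)"
```

```text
tcp [0.6951 0.1055 0.3128] yaw 12.91 tilt [-0.0147 -0.0189] f [-0.4  0.3  0. ] w 0.0853 clk 2.1
shift tool mm [-413.1 -315.9  174.9] turn deg [-0.79  1.14 31.91]
```

Call:
drive_tool([
  {"linear": [-0.055,-0.023,0.015],"dr": [0,0.2,4],"jaw": 0},
  {"linear": [-0.055,-0.023,0.015],"dr": [0,0.2,4],"jaw": 0},
  {"linear": [-0.055,-0.023,0.015],"dr": [0,0.2,4],"jaw": 0},
  {"linear": [-0.055,-0.023,0.015],"dr": [0,0.2,4],"jaw": 0},
  {"linear": [-0.055,-0.023,0.015],"dr": [0,0.2,4],"jaw": 0},
  {"linear": [-0.055,-0.023,0.015],"dr": [0,0,4],"jaw": 0},
  {"linear": [-0.055,-0.023,0.015],"dr": [0,0,4],"jaw": 0},
  {"linear": [-0.055,-0.023,0.015],"dr": [0,0,4],"jaw": 0},
])

```text
clock: 3.1
tcp_pos: [0.4969, -0.3308, 0.1966]
orientation: [-2.572, -1.793, 0.023]
contact_force: [0.3, -0.9, -0.4]
grip_width: 0.0852
```

```bash
python3 -c "
from h import *
need([.477,-.371,.08],-19)"
```

```text
tcp [ 0.4969 -0.3308  0.1966] yaw -20.24 tilt [-0.0158 -0.0026] f [ 0.3 -0.9 -0.4] w 0.0852 clk 3.1
shift tool mm [-43.7  -3.2 117. ] turn deg [-0.8   0.44 -1.24]
```

Call:
drive_tool([
  {"linear": [-0.022,-0.002,0.04],"dr": [-0.4,0.2,-0.6],"jaw": 0},
  {"linear": [-0.022,-0.001,0.04],"dr": [-0.4,0.2,-0.6],"jaw": 0},
  {"linear": [0,0,0.037],"dr": [0,0,0],"jaw": 0},
  {"linear": [0,0,0],"dr": [0,0,0],"jaw": 0},
])

```text
clock: 3.6
tcp_pos: [0.4713, -0.3774, 0.076]
orientation: [-2.567, -1.81, 0.005]
contact_force: [-0.6, -0.1, -0.0]
grip_width: 0.0853
```

```bash
python3 -c "
from h import *
for n in ('scene','top'): cv2.imwrite(f'pics/{n}1.png',viewer.grab_frame(n)[:,:,::-1])
s=cv2.imread('pics/scene1.png')[180:360,130:330]; t=cv2.imread('pics/top1.png')[160:310,350:500]
cv2.imwrite('pics/c1.png',np.hstack([cv2.resize(s,(444,400)),cv2.resize(t,(356,400))]))
need([.477,-.371,.014],-19)"
```

```text
tcp [ 0.4732 -0.3792  0.0793] yaw -19.63 tilt [ 0.002  -0.0051] f [0.4 0.  0.1] w 0.0852 clk 3.7
shift tool mm [ 9.2  0.6 65.2] turn deg [ 0.21  0.24 -0.63]
```

View pics/c1.png

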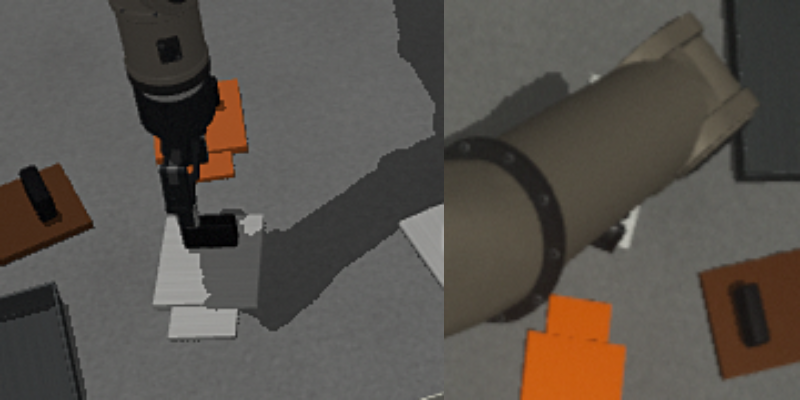

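The scene view shows the open jaws just above the handle, at crop (210,230), lined up across its 20 mm side. Next I'll centre and descend.

Call:
drive_tool([
  {"linear": [0.009,0.001,0.025],"dr": [0.2,0.2,-0.6],"jaw": 0},
  {"linear": [0,0,0.025],"dr": [0,0,0],"jaw": 0},
  {"linear": [0,0,0.01],"dr": [0,0,0],"jaw": 0},
  {"linear": [0,0,0],"dr": [0,0,0],"jaw": 0},
])

```text
clock: 4.2
tcp_pos: [0.484, -0.3731, 0.0258]
orientation: [2.545, 1.821, 0.009]
contact_force: [-0.7, -0.7, 0.5]
grip_width: 0.0854
```

```bash
python3 -c "
from h import *
need([.477,-.371,.014],-19)"
```

```text
tcp [ 0.484  -0.3731  0.0258] yaw -18.82 tilt [ 0.0116 -0.0067] f [-0.7 -0.7  0.5] w 0.0854 clk 4.2
shift tool mm [-0.3 -7.5 11.7] turn deg [0.75 0.15 0.18]
```

Call:
drive_tool([
  {"linear": [0,-0.007,0.006],"dr": [0.7,0.1,0.2],"jaw": 0},
  {"linear": [0,0,0.004],"dr": [0,0,0],"jaw": 0},
  {"linear": [0,0,0],"dr": [0,0,0],"jaw": 0},
])

```text
clock: 4.58
tcp_pos: [0.4784, -0.3718, 0.0177]
orientation: [2.555, 1.821, 0.001]
contact_force: [0.1, 0.4, -0.7]
grip_width: 0.0854
```

```bash
python3 -c "
from h import *
need([.477,-.371,.014],-19)"
```

```text
tcp [ 0.4784 -0.3718  0.0177] yaw -19.03 tilt [ 0.003  -0.0027] f [ 0.1  0.4 -0.7] w 0.0854 clk 4.58
shift tool mm [ 0.3 -1.5  3.7] turn deg [ 0.21  0.09 -0.03]
```

Call:
drive_tool([
  {"linear": [0,-0.001,0.003],"dr": [0.2,0.1,0],"jaw": 0},
  {"linear": [0,0,0],"dr": [0,0,0],"jaw": 0.6},
  {"linear": [0,0,0],"dr": [0,0,0],"jaw": 1},
  {"linear": [0,0,0],"dr": [0,0,0],"jaw": 1},
  {"linear": [0,0,0],"dr": [0,0,0],"jaw": 1},
  {"linear": [0,0,0],"dr": [0,0,0],"jaw": 1},
], force=80)

```text
clock: 5.32
tcp_pos: [0.4776, -0.3718, 0.015]
orientation: [2.558, 1.823, 0.001]
contact_force: [0.3, -0.8, -2.0]
grip_width: 0.0188
```

```bash
python3 -c "
from h import *
need([.477,-.371,.014],-19)"
```

```text
tcp [ 0.4776 -0.3718  0.015 ] yaw -19.05 tilt [ 0.0007 -0.0002] f [ 0.3 -0.8 -2. ] w 0.0188 clk 5.33
shift tool mm [ 0.6 -0.8  1. ] turn deg [ 0.04 -0.   -0.05]
```

Call:
drive_tool([
  {"linear": [0,0,-0.02],"dr": [0,0,0],"jaw": 1},
  {"linear": [0,0,-0.04],"dr": [0,0,0],"jaw": 1},
  {"linear": [0,0,-0.04],"dr": [0,0,0],"jaw": 1},
  {"linear": [0,0,-0.03],"dr": [0,0,0],"jaw": 1},
  {"linear": [0,0,0],"dr": [0,0,0],"jaw": 1},
])

```text
clock: 5.95
tcp_pos: [0.4756, -0.3707, 0.1508]
orientation: [-2.556, -1.82, 0.001]
contact_force: [0.9, 0.3, -5.1]
grip_width: 0.0191
```

```bash
python3 -c "
from h import *
for n in ('scene','top'): cv2.imwrite(f'pics/{n}2.png',viewer.grab_frame(n)[:,:,::-1])
s=cv2.imread('pics/scene2.png')[150:350,130:330]; t=cv2.imread('pics/top2.png')[160:310,350:500]
cv2.imwrite('pics/c2.png',np.hstack([cv2.resize(s,(400,400)),cv2.resize(t,(400,400))]))
need([.474,.196,.15],4.85)"
```

```text
tcp [ 0.4742 -0.3692  0.1478] yaw -19.07 tilt [-0.007   0.0051] f [-0.2  0.7 -4.6] w 0.0193 clk 6.05
shift tool mm [ 534.1 -184.9    0.7] turn deg [ -0.44  -0.24 -23.92]
```

View pics/c2.png

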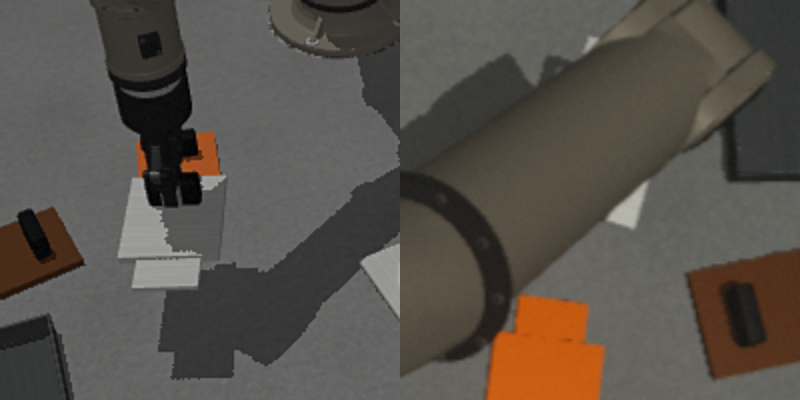

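The cover is held level by the handle and the tongue points toward the scene camera, at crop (165,275). Now I'll carry it to the sealer.

Call:
drive_tool([
  {"linear": [0.053,-0.016,0],"dr": [-0.2,-0.1,-2.4],"jaw": 1},
  {"linear": [0.054,-0.015,0],"dr": [-0.2,-0.1,-2.4],"jaw": 1},
  {"linear": [0.055,-0.013,0],"dr": [0,0,-2.4],"jaw": 1},
  {"linear": [0.055,-0.011,0],"dr": [0,0,-2.4],"jaw": 1},
  {"linear": [0.056,-0.009,0],"dr": [0,0,-2.4],"jaw": 1},
  {"linear": [0.056,-0.007,0],"dr": [0,0,-2.4],"jaw": 1},
  {"linear": [0.056,-0.005,0],"dr": [0,0,-2.4],"jaw": 1},
  {"linear": [0.056,-0.002,0],"dr": [0,0,-2.4],"jaw": 1},
])

```text
clock: 7.05
tcp_pos: [0.4687, 0.0896, 0.136]
orientation: [-2.208, -2.217, 0.029]
contact_force: [1.2, -0.1, -4.0]
grip_width: 0.0188
```

```bash
python3 -c "
from h import *
need([.474,.196,.13],4.85)"
```

```text
tcp [0.4687 0.0896 0.136 ] yaw 0.22 tilt [-0.0215 -0.0045] f [ 1.2 -0.1 -4. ] w 0.0188 clk 7.05
shift tool mm [106.4   5.8   5.4] turn deg [-1.24  0.2  -4.63]
```

Call:
drive_tool([
  {"linear": [0.05,0.003,0],"dr": [-0.6,0.1,-2.3],"jaw": 1},
  {"linear": [0.036,0.003,0.005],"dr": [-0.6,0.1,-2.3],"jaw": 1},
  {"linear": [0.015,0.001,0],"dr": [0,0,0],"jaw": 1},
  {"linear": [0,0,0],"dr": [0,0,0],"jaw": 1},
  {"linear": [0,0,0],"dr": [0,0,0],"jaw": 1},
])

```text
clock: 7.68
tcp_pos: [0.4669, 0.195, 0.1246]
orientation: [-2.114, -2.318, 0.018]
contact_force: [-0.3, -0.2, -4.3]
grip_width: 0.019
```

```bash
python3 -c "
from h import *
need([.474,.196,.10],4.85)"
```

```text
tcp [0.4669 0.195  0.1246] yaw 5.27 tilt [-0.0109 -0.0057] f [-0.3 -0.2 -4.3] w 0.019 clk 7.67
shift tool mm [ 0.5  7.5 24.5] turn deg [-0.65  0.27  0.43]
```

Call:
drive_tool([
  {"linear": [0,0.005,0.02],"dr": [-0.6,0.3,0.4],"jaw": 1},
  {"linear": [0,0.001,0.02],"dr": [0,0,0],"jaw": 1},
  {"linear": [0,0,0.006],"dr": [0,0,0],"jaw": 1},
  {"linear": [0,0,0],"dr": [0,0,0],"jaw": 1},
])

```text
clock: 8.18
tcp_pos: [0.4743, 0.1885, 0.0783]
orientation: [2.137, 2.301, -0.001]
contact_force: [0.5, 0.1, -4.1]
grip_width: 0.0186
```

```bash
python3 -c "
from h import *
for n in ('scene','top'): cv2.imwrite(f'pics/{n}3.png',viewer.grab_frame(n)[:,:,::-1])
s=cv2.imread('pics/scene3.png')[190:310,385:525]; t=cv2.imread('pics/top3.png')[130:260,140:260]
cv2.imwrite('pics/c3.png',cv2.resize(s,(0,0),fx=5,fy=5,interpolation=cv2.INTER_CUBIC));cv2.imwrite('pics/c3t.png',cv2.resize(t,(480,520)))
need([.474,.196,.0665],4.85)"
```

```text
tcp [0.4746 0.1891 0.0788] yaw 4.27 tilt [ 0.0012 -0.0004] f [-0.3 -0.5 -3.7] w 0.0189 clk 8.28
shift tool mm [ 6.9 -0.1 12.3] turn deg [ 0.07  0.03 -0.58]
```

View pics/c3.png

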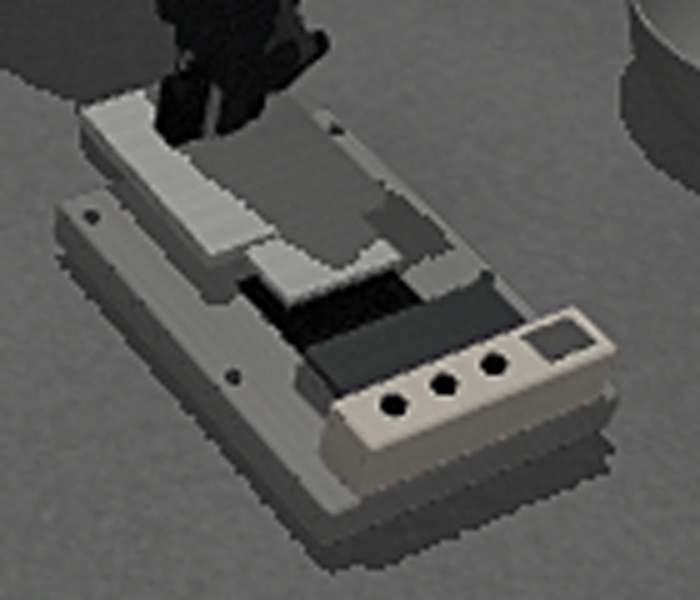

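View pics/c3t.png

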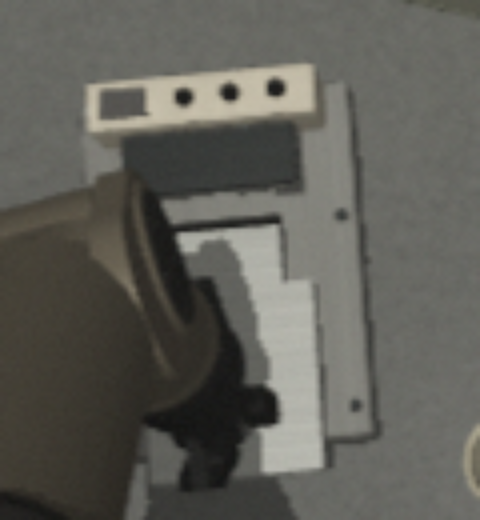

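The scene crop shows the tongue tip corners at about (290,300) and (400,258), in front of the dark lip with corners at (305,348) and (490,283). The top crop shows the tongue corner at (280,224) and the lip corner at (300,188). I'll compare their lateral positions within each view.

```bash
python3 - <<'E'
from h import *
a=np.radians(4.85); ex=np.array([np.cos(a),np.sin(a)]); ey=np.array([-ex[1],ex[0]]); pin=np.array([.534,.201])
def S(n,uv,z): X=cast(n,uv,z)[0][:2]-pin; return (np.array([X@ex,X@ey])*1000).round(1)
s=lambda x,y:(385+x/5-.4,190+y/5-.4); t=lambda x,y:(140+x/4-.4,130+y/4-.4)
print("scene lip",S("scene",s(305,348),.068),S("scene",s(490,283),.068))
print("scene tongue tip",S("scene",s(290,300),.070),S("scene",s(400,258),.070), "plate front -y",S("scene",s(211,253),.074))
print("top lip",S("top",t(122,197),.068),S("top",t(301,189),.068))
print("top tongue -y",S("top",t(280,224),.070),"plate front -y",S("top",t(314,281),.074),"plate rear -y",S("top",t(325,467),.074))
# screws/pin-equivalent bed marks at this frame
print("screws top",S("top",t(341,215),.04),S("top",t(355,405),.04)," scene",S("scene",s(92,216),.04),S("scene",s(233,377),.04),S("scene",s(336,130),.04))
p,R,o=tool(); print("tcp in sealer",(p[:2]-pin)@ex*1000,(p[:2]-pin)@ey*1000)
E
```

```text
scene lip [ 95.6 -57. ] [99.9 53.9]
scene tongue tip [ 66.6 -45.3] [66.7 22.8] plate front -y [ 24.2 -64.2]
top lip [93.8 59.7] [ 87.5 -56.8]
top tongue -y [ 64.6 -42. ] plate front -y [ 22.9 -62.1] plate rear -y [-99.9 -60.7]
screws top [ 76.1 -77.1] [-54.2 -77. ]  scene [-54.1 -80.3] [ 76.5 -81.1] [-52.7  78.8]
tcp in sealer -60.23623561255307 -6.798404875794058
```

Call:
drive_tool([
  {"linear": [0.008,0,0.006],"dr": [0,0,-0.5],"jaw": 1},
  {"linear": [0.001,0,0.004],"dr": [0,0,0],"jaw": 1},
  {"linear": [0,0,0],"dr": [0,0,0],"jaw": 1},
  {"linear": [0,0,0],"dr": [0,0,0],"jaw": 1},
])

```text
clock: 8.78
tcp_pos: [0.4745, 0.1998, 0.0693]
orientation: [2.124, 2.313, 0.005]
contact_force: [0.3, -0.8, -3.4]
grip_width: 0.019
```

```bash
python3 -c "
from h import *
for n in ('scene','top'): cv2.imwrite(f'pics/{n}4.png',viewer.grab_frame(n)[:,:,::-1])
s=cv2.imread('pics/scene4.png')[220:290,420:510]; t=cv2.imread('pics/top4.png')[140:240,150:250]
cv2.imwrite('pics/c4.png',cv2.resize(s,(0,0),fx=8,fy=8,interpolation=cv2.INTER_CUBIC));cv2.imwrite('pics/c4t.png',cv2.resize(t,(0,0),fx=6,fy=6,interpolation=cv2.INTER_CUBIC))
need([.474,.198,.0665],4.85)"
```

```text
tcp [0.4745 0.1997 0.0694] yaw 4.86 tilt [0.0031 0.0012] f [-0.2  1.1 -3.8] w 0.0191 clk 8.88
shift tool mm [-1.6 -0.7  2.9] turn deg [ 0.18 -0.05  0.01]
```

View pics/c4.png

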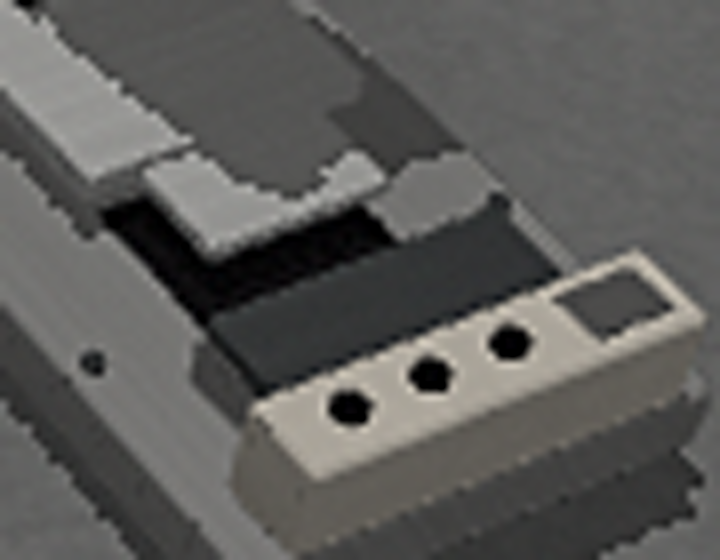

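View pics/c4t.png

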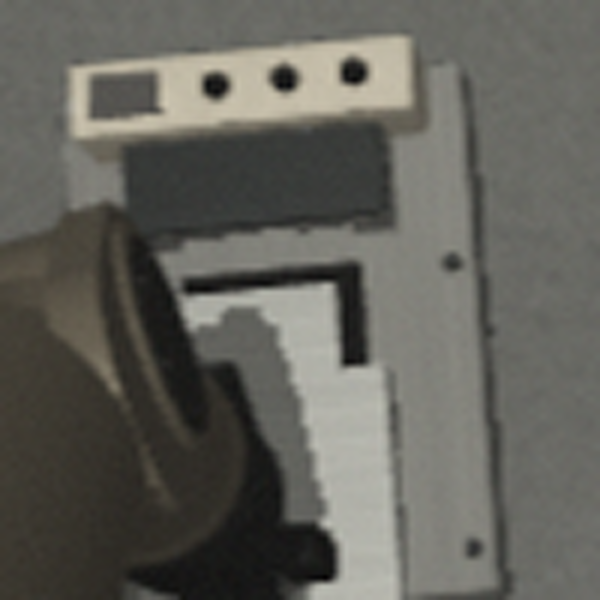

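```bash
python3 - <<'E'
from h import *
a=np.radians(4.85); ex=np.array([np.cos(a),np.sin(a)]); ey=np.array([-ex[1],ex[0]]); pin=np.array([.534,.201])
def S(n,uv,z): X=cast(n,uv,z)[0][:2]-pin; return (np.array([X@ex,X@ey])*1000).round(1)
s=lambda x,y:(420+x/8-.45,220+y/8-.45); t=lambda x,y:(150+x/6-.4,140+y/6-.4)
print("scene lip",S("scene",s(205,320),.068),S("scene",s(508,205),.068),"back",S("scene",s(262,393),.068),S("scene",s(562,272),.068))
print("scene tongue tip",S("scene",s(208,245),.0605),S("scene",s(385,178),.0605), "plate front -y",S("scene",s(93,180),.0645))
print("top lip",S("top",t(125,240),.068),S("top",t(391,223),.068),"back",S("top",t(385,126),.068),S("top",t(124,150),.068))
print("top tongue -y",S("top",t(338,284),.0605),"plate front -y",S("top",t(385,365),.0645))
im=cv2.imread("pics/top0.png"); print("square top0 (crop coords)", S("top",(150+(498-390)/3.54,140+165/3.545),.04),S("top",(150+(603-390)/3.54,140+155/3.545),.04),S("top",(150+(500-390)/3.54,140+241/3.545),.04),S("top",(150+(608-390)/3.54,140+232/3.545),.04))
E
```

```text
scene lip [ 96.1 -58.6] [97.5 57.3] back [128.7 -61.4] [128.4  53.2]
scene tongue tip [ 64.6 -32.8] [65.  36.3] plate front -y [ 27.4 -51.2]
top lip [91.7 58.9] [ 87.8 -56.6] back [132.3 -57. ] [132.7  57.2]
top tongue -y [ 64.9 -30.4] plate front -y [ 25.2 -49.1]
square top0 (crop coords) [79.1 40.8] [ 79.  -38.1] [20.2 42.7] [ 19.  -37.9]
```

Call:
drive_tool([
  {"linear": [-0.002,0,0.003],"dr": [0.1,0,0],"jaw": 1},
  {"linear": [0,0.008,0],"dr": [0,0,0],"jaw": 1},
  {"linear": [0,0,0],"dr": [0,0,0],"jaw": 1},
  {"linear": [0,0,0],"dr": [0,0,0],"jaw": 1},
])

```text
clock: 9.38
tcp_pos: [0.4837, 0.198, 0.0663]
orientation: [2.126, 2.313, 0.003]
contact_force: [0.8, 0.4, -5.4]
grip_width: 0.0189
```

```bash
python3 -c "
from h import *
need([.534,.2025,.0665],4.85)"
```

```text
tcp [0.4837 0.198  0.0663] yaw 4.82 tilt [0.0017 0.001 ] f [ 0.8  0.4 -5.4] w 0.0189 clk 9.38
shift tool mm [ 0.3 50.5 -0.1] turn deg [ 0.1  -0.05 -0.03]
```

Call:
drive_tool([
  {"linear": [0,0.008,0],"dr": [0,0,0],"jaw": 1},
  {"linear": [0,0.008,0],"dr": [0,0,0],"jaw": 1},
  {"linear": [0,0.006,0],"dr": [0,0,0],"jaw": 1},
  {"linear": [0,0,0],"dr": [0,0,0],"jaw": 1},
])

```text
clock: 9.88
tcp_pos: [0.5077, 0.2001, 0.0664]
orientation: [2.125, 2.312, 0.004]
contact_force: [0.0, -0.1, -3.7]
grip_width: 0.0192
```

```bash
python3 -c "
from h import *
for n in ('scene','top'): cv2.imwrite(f'pics/{n}5.png',viewer.grab_frame(n)[:,:,::-1])
s=cv2.imread('pics/scene5.png')[220:290,420:510]; t=cv2.imread('pics/top5.png')[150:240,170:240]
cv2.imwrite('pics/c5.png',np.hstack([cv2.resize(s,(480,373),interpolation=cv2.INTER_CUBIC),cv2.resize(t,(290,373),interpolation=cv2.INTER_CUBIC)]))
need([.534,.2025,.0665],4.85)"
```

```text
tcp [0.5069 0.2    0.0663] yaw 4.83 tilt [0.0015 0.001 ] f [ 0.3  0.1 -2.7] w 0.019 clk 9.97
shift tool mm [ 0.2 27.2 -0.1] turn deg [ 0.09 -0.05 -0.02]
```

View pics/c5.png

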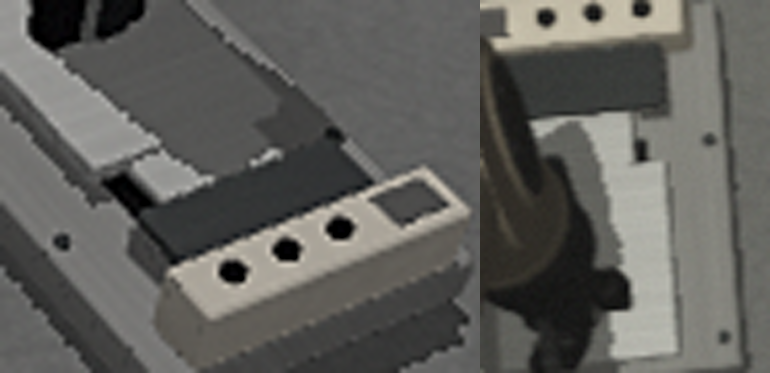

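The tongue reaches the lip with no contact force (scene crop about (165,180), top crop (600,125)). I'll keep sliding.

Call:
drive_tool([
  {"linear": [0,0.007,0],"dr": [0,0,0],"jaw": 1},
  {"linear": [0,0.007,0],"dr": [0,0,0],"jaw": 1},
  {"linear": [0,0.003,0],"dr": [0,0,0],"jaw": 1},
  {"linear": [0,0,0],"dr": [0,0,0],"jaw": 1},
])

```text
clock: 10.48
tcp_pos: [0.5247, 0.2016, 0.0663]
orientation: [2.125, 2.313, 0.002]
contact_force: [0.2, -1.0, -3.2]
grip_width: 0.0191
```

```bash
python3 -c "
from h import *
for n in ('scene','top'): cv2.imwrite(f'pics/{n}6.png',viewer.grab_frame(n)[:,:,::-1])
s=cv2.imread('pics/scene6.png')[220:290,420:510]; t=cv2.imread('pics/top6.png')[150:240,170:240]
cv2.imwrite('pics/c6.png',np.hstack([cv2.resize(s,(480,373),interpolation=cv2.INTER_CUBIC),cv2.resize(t,(290,373),interpolation=cv2.INTER_CUBIC)]))
need([.534,.2025,.0665],4.85)"
```

```text
tcp [0.5243 0.2015 0.0662] yaw 4.85 tilt [0.0008 0.0008] f [ 0.8  0.2 -3.8] w 0.0184 clk 10.57
shift tool mm [ 0.2  9.7 -0.3] turn deg [ 0.05 -0.04  0.  ]
```

View pics/c6.png

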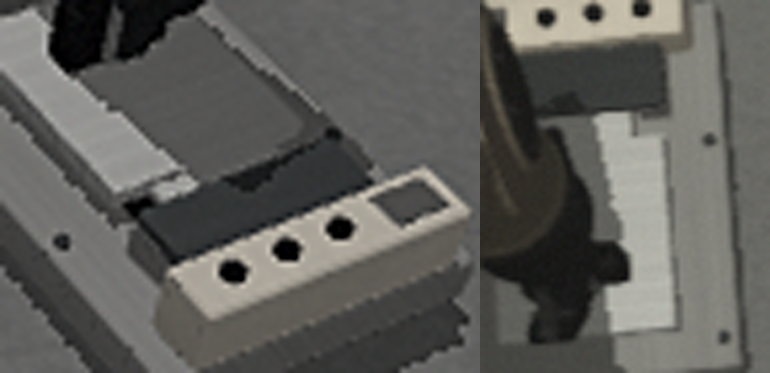

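```bash
python3 - <<'E'
from h import *
a=np.radians(4.85); ex=np.array([np.cos(a),np.sin(a)]); ey=np.array([-ex[1],ex[0]]); pin=np.array([.534,.201])
def S(n,uv,z): X=cast(n,uv,z)[0][:2]-pin; return (np.array([X@ex,X@ey])*1000).round(1)
s=lambda x,y:(420+x/5.333-.4,220+y/5.333-.4); t=lambda x,y:(170+(x-480)/4.144-.4,150+y/4.144-.4)
z=.0662-.015
print("scene plate front -y",S("scene",s(119,194),z+.01),"lip",S("scene",s(137,213),.068))
print("top plate front -y",S("top",t(664,136),z+.01),"rear",S("top",t(677,329),z+.01),"lip",S("top",t(668,107),.068))
p=np.array([.5243,.2015])-pin;print("tcp",p@ex,p@ey)
E
```

```text
scene plate front -y [ 77.7 -53.6] lip [ 96.2 -58.4]
top plate front -y [ 74.8 -52.4] rear [-50.9 -52. ] lip [ 91.4 -57.4]
tcp -0.009622995026433274 0.001318319658216953
```

Call:
drive_tool([
  {"linear": [-0.001,0.006,0],"dr": [0,0,0],"jaw": 1},
  {"linear": [0,0.003,0],"dr": [0,0,0],"jaw": 1},
  {"linear": [0,0,0],"dr": [0,0,0],"jaw": 1},
  {"linear": [0,0,0.001],"dr": [0,0,0],"jaw": 1},
  {"linear": [0,0,0],"dr": [0,0,0],"jaw": 1},
])

```text
clock: 11.2
tcp_pos: [0.5336, 0.2012, 0.0651]
orientation: [-2.125, -2.314, -0.001]
contact_force: [-0.0, -0.2, -3.4]
grip_width: 0.0189
```

```bash
python3 -c "
from h import *
need([.534,.2015,.055],4.85)"
```

```text
tcp [0.5336 0.2012 0.0651] yaw 4.86 tilt [0.0004 0.0008] f [-0.  -0.2 -3.4] w 0.0189 clk 11.2
shift tool mm [ 0.2  0.4 10.1] turn deg [ 0.02 -0.04  0.01]
```

Call:
drive_tool([
  {"linear": [0,0,0.0015],"dr": [0,0,0],"jaw": 1},
  {"linear": [0,0,0.0015],"dr": [0,0,0],"jaw": 1},
  {"linear": [0,0,0],"dr": [0,0,0],"jaw": 1},
])

```text
clock: 11.58
tcp_pos: [0.5334, 0.2013, 0.0618]
orientation: [-2.125, -2.314, -0.001]
contact_force: [0.7, 0.0, -3.9]
grip_width: 0.0191
```

```bash
python3 -c "
from h import *
need([.534,.2015,.055],4.85); print(monitor.get_obs()['moment'])"
```

```text
tcp [0.5334 0.2013 0.0618] yaw 4.87 tilt [0.0001 0.0007] f [ 0.7  0.  -3.9] w 0.0191 clk 11.57
shift tool mm [0.1 0.7 6.8] turn deg [ 0.01 -0.04  0.02]
[-0.05283026  0.13043798  0.00402888]
```

Underside is now about 6.8 mm above the bed, below the 9 mm pin top, with no contact force, so the pin has entered the hole. Continuing down.

Call:
drive_tool([
  {"linear": [0,0,0.0015],"dr": [0,0,0],"jaw": 1},
  {"linear": [0,0,0.0015],"dr": [0,0,0],"jaw": 1},
  {"linear": [0,0,0],"dr": [0,0,0],"jaw": 1},
])

```text
clock: 11.95
tcp_pos: [0.5335, 0.2013, 0.0594]
orientation: [-2.125, -2.313, -0.001]
contact_force: [-1.5, -0.3, 1.5]
grip_width: 0.0187
```

```bash
python3 -c "
from h import *
need([.534,.2015,.055],4.85); print(monitor.get_obs()['moment'])"
```

```text
tcp [0.5335 0.2013 0.0594] yaw 4.86 tilt [0.0001 0.0012] f [-1.5 -0.3  1.5] w 0.0187 clk 11.95
shift tool mm [0.1 0.5 4.4] turn deg [ 0.01 -0.07  0.01]
[-0.22086907  0.57565564  0.02055934]
```

Call:
drive_tool([
  {"linear": [0,0,0.0015],"dr": [0,0,0],"jaw": 1},
  {"linear": [0,0,0.0015],"dr": [0,0,0],"jaw": 1},
  {"linear": [0,0,0.0015],"dr": [0,0,0],"jaw": 1},
  {"linear": [0,0,0],"dr": [0,0,0],"jaw": 1},
])

```text
clock: 12.45
tcp_pos: [0.5336, 0.2013, 0.0555]
orientation: [-2.125, -2.313, -0.002]
contact_force: [-3.1, -0.8, 5.2]
grip_width: 0.019
```

```bash
python3 -c "
from h import *
need([.534,.2015,.055],4.85); print(monitor.get_obs()['moment'])"
```

```text
tcp [0.5336 0.2013 0.0555] yaw 4.85 tilt [0.     0.0017] f [-3.1 -0.8  5.2] w 0.019 clk 12.45
shift tool mm [0.2 0.4 0.5] turn deg [ 0.01 -0.1   0.  ]
[-0.23583315  0.88493429  0.02829897]
```

Call:
drive_tool([
  {"linear": [0,-0.0005,0.0015],"dr": [0,0,0],"jaw": 1},
  {"linear": [0,0,0.0015],"dr": [0,0,0],"jaw": 1},
  {"linear": [0,0,0.002],"dr": [0,0,0],"jaw": 1},
])

```text
clock: 12.82
tcp_pos: [0.5335, 0.2014, 0.0549]
orientation: [-2.124, -2.311, -0.004]
contact_force: [-12.1, -3.2, 30.0]
grip_width: 0.019
```

```bash
python3 -c "
from h import *
need([.534,.2015,.055],4.85); print(monitor.get_obs()['moment'])"
```

```text
tcp [0.5335 0.2014 0.0549] yaw 4.84 tilt [-0.0004  0.004 ] f [-12.1  -3.2  30. ] w 0.019 clk 12.82
shift tool mm [ 0.   0.5 -0.1] turn deg [-0.   -0.23 -0.01]
[-0.93139146  2.24215582  0.07696644]
```

Call:
drive_tool([
  {"linear": [0,-0.001,0.001],"dr": [0,0,0],"jaw": 1},
  {"linear": [0,0,0.0015],"dr": [0,0,0],"jaw": 1},
])

```text
clock: 13.08
tcp_pos: [0.5336, 0.2014, 0.0549]
orientation: [-2.124, -2.311, -0.008]
contact_force: [-8.9, -2.5, 22.1]
grip_width: 0.0184
```

```bash
python3 -c "
from h import *
need([.534,.2015,.055],4.85)
for n in ('scene','top'): cv2.imwrite(f'pics/{n}7.png',viewer.grab_frame(n)[:,:,::-1])
s=cv2.imread('pics/scene7.png')[200:300,390:510]; t=cv2.imread('pics/top7.png')[150:250,160:240]
cv2.imwrite('pics/c7.png',np.hstack([cv2.resize(s,(480,400),interpolation=cv2.INTER_CUBIC),cv2.resize(t,(320,400),interpolation=cv2.INTER_CUBIC)]))
need([.534,.2015,.055],4.85); print(monitor.get_obs()['moment'])"
```

```text
tcp [0.5336 0.2014 0.0549] yaw 4.84 tilt [0.0015 0.0055] f [-8.9 -2.5 22.1] w 0.0184 clk 13.07
shift tool mm [ 0.   0.4 -0.1] turn deg [ 0.11 -0.31 -0.01]
tcp [0.5335 0.2014 0.0549] yaw 4.84 tilt [0.0015 0.0056] f [-6.3 -1.5 17. ] w 0.0191 clk 13.18
shift tool mm [ 0.   0.5 -0.1] turn deg [ 0.11 -0.31 -0.01]
[-0.7541058   1.58600849  0.0080311 ]
```

View pics/c7.png

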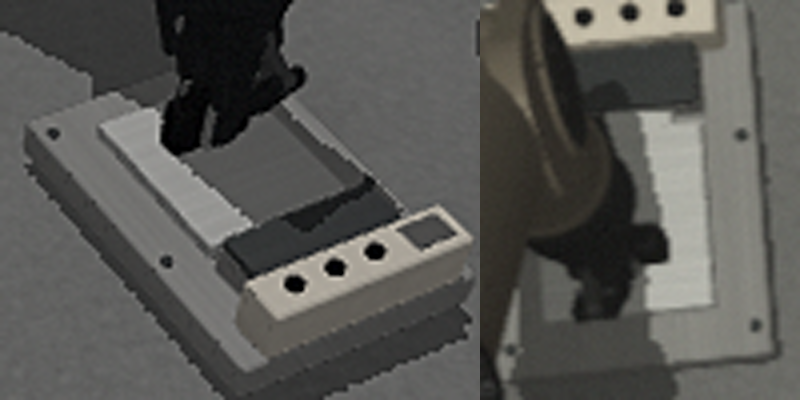

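The cover lies flat on the bed with its tongue under the lip and its plate front close to it (scene crop (245,225)). I'll take out the 0.3° tilt, press a little more firmly and check that the hold is steady.

Call:
drive_tool([
  {"linear": [0,-0.0005,0.002],"dr": [0.1,-0.3,0],"jaw": 1},
  {"linear": [0,-0.0005,0.002],"dr": [0.1,-0.3,0],"jaw": 1},
  {"linear": [0,-0.0005,0.002],"dr": [0,-0.2,0],"jaw": 1},
])

```text
clock: 13.55
tcp_pos: [0.5336, 0.2012, 0.0549]
orientation: [2.124, 2.309, -0.005]
contact_force: [-8.4, -3.0, 22.9]
grip_width: 0.0191
```

```bash
python3 -c "
from h import *
need([.534,.2015,.055],4.85)
for i in range(12):
    im=viewer.grab_frame('scene')
    if i%4==3: need([.534,.2015,.055],4.85)
cv2.imwrite('pics/s8.png',im[:,:,::-1]); print(monitor.get_obs()['moment'])"
```

```text
tcp [0.5336 0.2012 0.0549] yaw 4.77 tilt [ 0.0011 -0.0055] f [-8.4 -3.  22.9] w 0.0191 clk 13.55
shift tool mm [ 0.2  0.5 -0.1] turn deg [ 0.03  0.32 -0.08]
tcp [0.5335 0.2012 0.0549] yaw 4.77 tilt [ 0.001  -0.0054] f [-8.2 -4.1 23. ] w 0.0191 clk 13.75
shift tool mm [ 0.3  0.5 -0.1] turn deg [ 0.03  0.31 -0.08]
tcp [0.5336 0.2012 0.0549] yaw 4.77 tilt [ 0.001  -0.0053] f [-7.9 -2.5 22.6] w 0.0193 clk 13.95
shift tool mm [ 0.2  0.5 -0.1] turn deg [ 0.03  0.31 -0.08]
tcp [0.5335 0.2012 0.0549] yaw 4.77 tilt [ 0.001  -0.0053] f [-8.  -3.2 22.3] w 0.0191 clk 14.15
shift tool mm [ 0.2  0.5 -0.1] turn deg [ 0.03  0.31 -0.08]
[-0.19380141  1.80038446  0.10449501]
```

Call:
drive_tool([
  {"linear": [0,-0.0005,0.002],"dr": [0,0.3,0],"jaw": 1},
  {"linear": [0,-0.0005,0.002],"dr": [0,0.1,0],"jaw": 1},
])

```text
clock: 14.4
tcp_pos: [0.5336, 0.2015, 0.0549]
orientation: [-2.126, -2.311, -0.007]
contact_force: [-7.9, -3.1, 23.6]
grip_width: 0.0192
```

```bash
python3 -c "
from h import *
need([.534,.2015,.055],4.85)
for i in range(12):
    im=viewer.grab_frame('scene')
need([.534,.2015,.055],4.85); print(monitor.get_obs()['moment'])
cv2.imwrite('pics/s9.png',cv2.resize(im[200:300,390:510,::-1],(720,600),interpolation=cv2.INTER_CUBIC))"
```

```text
tcp [0.5336 0.2015 0.0549] yaw 4.77 tilt [0.0018 0.0044] f [-7.9 -3.1 23.6] w 0.0192 clk 14.4
shift tool mm [ 0.   0.4 -0.1] turn deg [ 0.13 -0.24 -0.08]
tcp [0.5336 0.2014 0.0549] yaw 4.77 tilt [0.0018 0.0041] f [-7.9 -2.3 23. ] w 0.0191 clk 15.0
shift tool mm [ 0.1  0.4 -0.1] turn deg [ 0.13 -0.23 -0.08]
[-0.8485264   1.90348921  0.12832376]
```

View pics/s9.png

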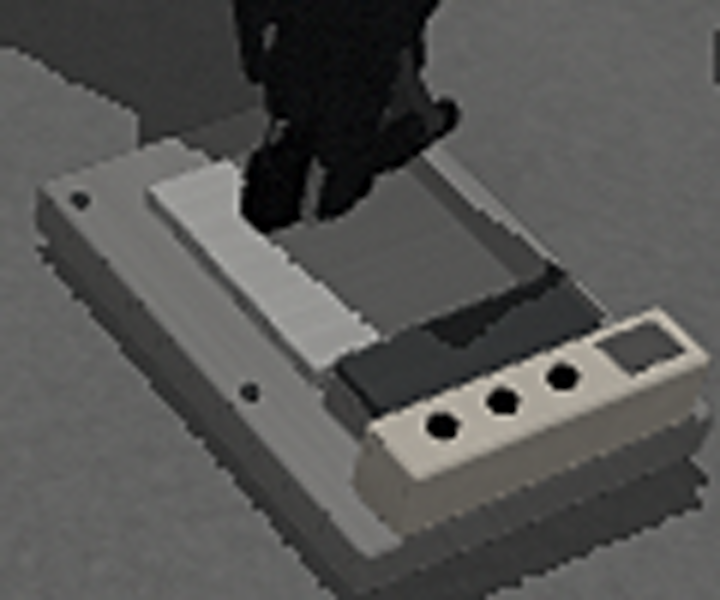

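Call:
drive_tool([
  {"linear": [0,-0.0005,0.002],"dr": [0,-0.15,0],"jaw": 1},
])

```text
clock: 15.12
tcp_pos: [0.5336, 0.2014, 0.0549]
orientation: [2.127, 2.312, 0.006]
contact_force: [-8.0, -2.1, 24.3]
grip_width: 0.0189
```

```bash
python3 -c "
from h import *
for i in range(4):
    im=viewer.grab_frame('top')
need([.534,.2015,.055],4.85); print(monitor.get_obs()['moment'])
cv2.imwrite('pics/t10.png',im[:,:,::-1])"
```

```text
tcp [0.5336 0.2014 0.0549] yaw 4.77 tilt [0.0026 0.0026] f [-7.9 -2.5 22.7] w 0.0189 clk 15.32
shift tool mm [ 0.1  0.4 -0.1] turn deg [ 0.16 -0.13 -0.08]
[-0.83723249  1.92448766  0.16132438]
```

View pics/t10.png

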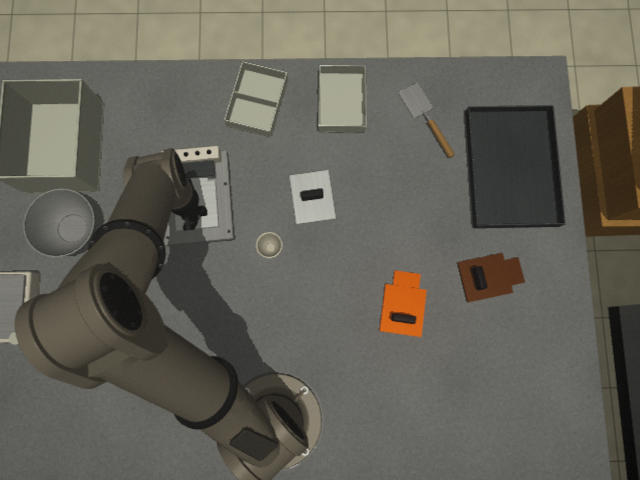

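The lid at (312,195) and the bowl at (269,245) have not moved. The brown bottle from the first view is hidden by the arm here, so I'll check it in the scene view.

```bash
python3 -c "
from h import *
cv2.imwrite('pics/s11.png',viewer.grab_frame('scene')[:,:,::-1])
need([.534,.2015,.055],4.85)"
```

```text
tcp [0.5336 0.2014 0.0549] yaw 4.78 tilt [0.0026 0.0025] f [-7.8 -2.6 23.1] w 0.0187 clk 15.38
shift tool mm [ 0.1  0.4 -0.1] turn deg [ 0.16 -0.13 -0.07]
```

View pics/s11.png

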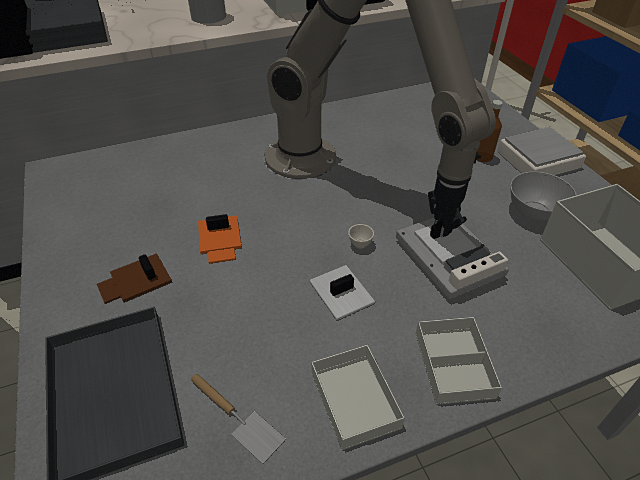

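The bottle still stands at (490,135), and everything else is in place. Handing in while still holding.

```bash
python3 -c "
from bench import job
print(job.hand_in())"
```

```text
the job is handed in; nothing more can be done
None
```

The cover is refitted on the sealer and was handed in at about 15.4 s, still gripped and held down. I took the aluminium cover with the tongue, slid the tongue under the lip, dropped the hole over the pin and pressed the cover onto the bed.

**Last checks:**
- **Height:** the TCP came to a hard stop at z = 0.0549 m. It sat 15 mm above the underside at the grasp, so the underside is at bed level (0.040 m) within my measuring error.
- **Hold:** the tool read about 23 N upward, or roughly 27 N of push once the cover's weight is allowed for. That is well above the 10 N the plunger needs, and readings stayed steady while I waited.
- **Fit:** the cover looks flat with the tongue under the lip. The pin and plunger are hidden under it, so their state is inferred from height and force.
- **Surroundings:** the plain lid, bowl, bottle and look-alikes stand where they were.

**What disagreed:**
- The two cameras differed by about 3–5 mm, so I aligned the cover to the sealer within each view.
- A sideways force of about 8 N remained at the pin or bed.
- A tool tilt of about 0.2° remained, within the play of the grip; trimming did not remove it.

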